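# Load the scan cradles and hold the enabling plunger half-way

### The arm

A 6-joint arm with a two-finger parallel gripper is mounted at the origin on a cart in front of the work surface, level with it; the furniture and walls round the work are solid. World frame = base frame: x ahead of the robot, y to its left, z up, the work surface at z = 0. Lengths are in m, angles in rad, forces in N, time in s.
With the tool pointing down it reaches from about 0.275 to 0.975 m from the base axis. Payload 8.4 kg.
Tool frame: the origin (TCP) lies at the very end of the fingers, on their centre line; the grasp point (between the pads) lies 19 mm behind it (r.tcp_to_grasp is the distance from the TCP to the grasp point, in m); z points along the fingers, x is the direction in which the jaws open and shut, and the axes are right-handed (so a half turn about z gives the same grasp; the last joint's range is limited). The gripper opens to 92 mm and grips with 3 to 60 N. Pads are 20 mm wide; open, the fingers measure 128 mm over their backs; the gripper's body (75 mm by 189 mm) begins 69 mm behind the grasp point.
Start: joints at [-1.217, 0.353, 1.633, -0, 1.155, -0.002], TCP at [0.218, -0.586, 0.215] pointing down, gripper open.
Joint ranges: [-2.63, 2.63], [-0.92, 2.1], [0.06, 2.66], [-1.3, 4.44], [0, 2.69], [-3.02, 3.02]. Speed limits (rad/s): [2.22, 2.22, 2.79, 3.14, 3.14, 3.14].

### API

Orientations are given as a unit quaternion [x, y, z, w].
In Python, from plant import r, optics, sign_off gives the robot as it stands.
- The arm moves only by the tool drive_tool, never from a script. Its argument "series" is a list of rows, each a list of 4 numbers: the shift along the tool's x, y, z in cm, then the turn about the tool's z in degrees. A call has 1 to 20 rows; each row shifts and turns the pose as measured when the row begins, along the tool's axes as they then stand; what a row does not reach is not made up. A row lasts 1/8 s, in which the tool goes at most 62.5 mm and 10.7 degrees, less where a joint would pass 70% of its speed; a pose out of reach is approached as far as the arm can. A call is refused whole if a number of a shift passes 6.25 or a number of a turn 10.7, either way. A call with a gripper value outside its range is refused whole. "claw" is the finger opening in cm, from 0 to 9.19, set as the call begins (left out, the last holds). The fingers move at their own pace and stop on an object; "squeeze" is the grip in N (left out, the last holds). Time passes only in rows, so rows that do not move let the fingers close. It gives the time, the measured TCP pose, the force and the opening at its end, in the units of the state.
- r.state(): the state, without advancing time (a new reading comes with each control period).
- optics.grab_frame(name): name is "scene" or "top" or "wrist"; returns a dict with "img" (480x640x3 uint8, blue, green, red), "K" (3x3 intrinsics, pixels), "k1" (the pictures are not rectified: a ray, as slopes to the right and down, at radius r is drawn at 1 + k1 r^2 times it, then the intrinsics apply), "rvec" (rotation vector, rad) and "tvec" (3), from world to camera coordinates, as OpenCV has them; the wrist camera has in their place "mount" (4x4, takes a point from camera to tool coordinates, whose origin is the TCP and whose axes are the tool frame's). Camera axes: x right, y down, z forward; pixel columns grow to the right and rows downward; lengths in m; the calibration is good to about 2 mm. A picture is of the moment at which its call begins: read the wrist's pose just before it. There is no depth.
- sign_off(): hands the job in, once; it reports no verdict.
The state is a dict: "time_s": time; "qpos": joint angles; "qd": joint speeds; "joint_efforts": joint torques, N m; "ee_pos": TCP position; "tool_rot": TCP orientation; "wrist_force": force on the tool from outside, world axes, zero at the start; "ft_torque": the same for the moment, N m; "width": finger opening in m.
Only numpy, scipy, OpenCV 4.12 (cv2) and the standard library are available. Lean on these libraries where they do the work, as an engineer would, in place of code of your own. Each camera call takes 0.05 s, during which the arm holds its last target.

### The job

Set up the next scan: lay the grey-brown sherd flat in the pocket of the one-dot cradle, then the dark flint flake flat in the pocket of the two-dot cradle, either way round, and leave the small sherd in the three-dot cradle and the red-brown sherd in the tray alone. Only then push the yellow spring-loaded plunger of the grey hold-to-run box half-way down with the empty gripper, so that its top is level with the green band on the post beside it, never down to the red, and keep it there: finish while still holding it pressed, without letting go.

Things in the scene. Friction and masses are not known exactly. Their poses are not given: they have to be found in the camera images.
- brown_sherd_center (a point): centre (half-way up, 7 mm above its underside) of the grey-brown pottery sherd, an irregular flat piece about 39 x 54 x 14 mm (its own x, y, z), lying flat (its underside is uneven, so it rests up to 0.12 rad off level and may rock a little); its edges are about 7 mm thick at the middle of the long sides (its ends curve up higher), so grip it low, across its x width, from above.
- brown_sherd: the same grey-brown sherd; origin at the centre of its underside
- flint_center (a point): centre (half-way up, 7 mm above its underside) of the dark flint flake, an irregular flat piece about 27 x 44 x 14 mm (its own x, y, z), lying flat (its underside is uneven, so it rests up to 0.12 rad off level and may rock a little); its edges are about 7 mm thick at the middle of the long sides (its ends curve up higher), so grip it low, across its x width, from above.
- flint: the same flint flake; origin at the centre of its underside
- small_sherd_center (a point): centre (6 mm above its underside) of the small orange sherd, 26 x 41 x 12 mm, already lying in cradle 3; it stays there
- red_sherd_center (a point): centre (8 mm above its underside) of the big red-brown sherd, 47 x 61 x 16 mm, loose in the grey open finds tray (144 x 204 x 30 mm) at the front right; it stays there
- cradle_1_floor (a point): cradle 1: fixed blue block, 90 x 114 x 18 mm (x, y, z), with one white dot 14 mm across on its broad left rim (+y). Pocket 56 x 72 mm (x, y), 6 mm deep, floor black; rims 17 mm wide front and back, 30 mm left, 12 mm right; the front and back rims have 40 mm finger notches in the middle, down to the floor. This point: centre of the pocket floor, 12 mm above the desk; axes as the block's, z up.
- cradle_2_floor (a point): cradle 2: fixed blue block, 90 x 114 x 18 mm (x, y, z), with two white dots 14 mm across on its broad left rim (+y). Pocket 56 x 72 mm (x, y), 6 mm deep, floor black; rims 17 mm wide front and back, 30 mm left, 12 mm right; the front and back rims have 40 mm finger notches in the middle, down to the floor. This point: centre of the pocket floor, 12 mm above the desk; axes as the block's, z up.
- cradle_3_floor (a point): cradle 3: fixed blue block, 90 x 114 x 18 mm (x, y, z), with three white dots 14 mm across on its broad left rim (+y). Pocket 56 x 72 mm (x, y), 6 mm deep, floor black; rims 17 mm wide front and back, 30 mm left, 12 mm right; the front and back rims have 40 mm finger notches in the middle, down to the floor. This point: centre of the pocket floor, 12 mm above the desk; axes as the block's, z up.
- switch_box: grey hold-to-run box, 96 x 110 mm and 28 mm high, fixed to the desk, with the yellow plunger upright in its middle; origin at the centre of its underside. An index post (14 x 6 mm, top 72 mm above the desk) stands 40 mm from the plunger's axis on the box's +y side: white at the top, a green band from 57 to 65 mm above the desk, a thin white line, red below 54.5 mm. The plunger top level with the green band is 6 to 14 mm of travel.
- plunger_top (a point): centre of the plunger's flat top: a yellow round head, 44 mm across and 15 mm thick, top 71 mm above the desk when released. Moves down with the plunger.
- plunger (a joint): travel of the plunger in m: 0 released (a spring lifts it back), 0.020 fully down. It starts to give at about 3.5 N, takes about 8 N at half travel (0.010) and 12.5 N fully down.

How it is judged:
By the outcome, as a careful person would: the job done as asked, in the order asked, and still so for the second after the job is handed in, while the arm keeps its last pose, push and grip.
It also fails if it takes over 58 s, if anything falls off the work surface, if the arm or the gripper's body presses on something with over 40 N, if the wrist force passes 120 N, or if a joint passes its speed limit or range.

## Working session

There is one attempt and no reset: what is moved stays moved. The work goes in short steps, Python scripts to look and compute and a tool call to move; the robot and the scene stay as the last step left them, time stands still between calls to the robot, and variables do not carry over. Pictures are saved under pics/ and viewed, and the job is handed in when it is done.

Besides the shell and the picture viewer there is one more tool, called after "Emit:" in YAML: its name, and indented under it one key for each argument. drive_tool: Moves the arm, as the interface text tells. Its arguments: {"type":"object","properties":{"series":{"type":"array","items":{"type":"array","items":{"type":"number"}}},"claw":{"type":"number"},"squeeze":{"type":"number"}},"required":["series"]}

```bash
ls; mkdir -p pics
python3 - <<'E'
from plant import r, optics
import cv2
print(r.state(), r.tcp_to_grasp)
for n in ["scene","top"]:
    f=optics.grab_frame(n); cv2.imwrite(f"pics/{n}0.png",f["img"]); print(n,f["K"],f["k1"],f["rvec"],f["tvec"])
E
```

```text
pics
{'time_s': 0.0, 'qpos': array([-1.21741574e+00,  3.53652154e-01,  1.63411883e+00, -4.14044109e-07,
        1.15520593e+00, -2.42570954e-03]), 'qd': array([ 0.0011635 , -0.00041029,  0.0015438 ,  0.00047522,  0.00164421,
       -0.00163186]), 'joint_efforts': array([ 1.03707782e-03, -5.93848121e+01, -3.34210110e+01,  6.98806671e-02,
        2.35595775e-02, -1.75126115e-04]), 'ee_pos': array([ 0.2175308 , -0.58539731,  0.21386774]), 'tool_rot': array([ 8.21080319e-01, -5.70812256e-01, -5.67443708e-04, -3.96299167e-04]), 'wrist_force': array([-0.00497624, -0.92172426, -0.13592015]), 'ft_torque': array([-0.02027176, -0.02440881,  0.03588454]), 'width': 0.09173613625762744} 0.0187
scene [[437.99049858   0.         320.03706257]
 [  0.         437.99049858 237.10578217]
 [  0.           0.           1.        ]] -0.05203581034127305 [ 0.92348626 -2.19931594  1.31451087] [0.30589948 0.22576902 0.80570868]
top [[468.36933847   0.         322.44637903]
 [  0.         468.36933847 238.23841616]
 [  0.           0.           1.        ]] -0.03063742389672439 [ 2.20035486 -2.22199796  0.06189608] [-0.05767417  0.48121239  1.09966582]
```

View pics/scene0.png

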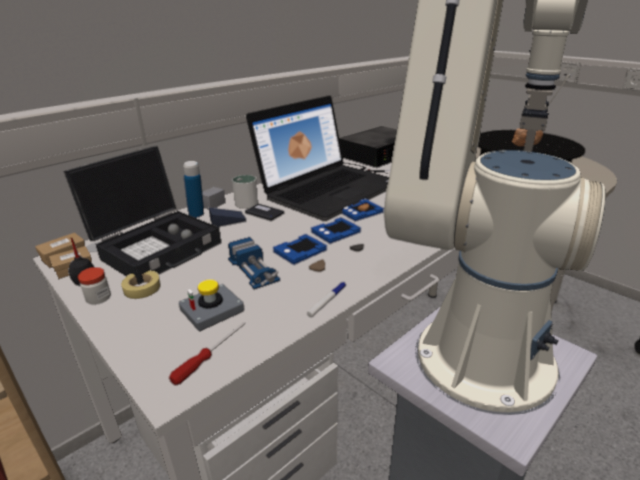

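View pics/top0.png

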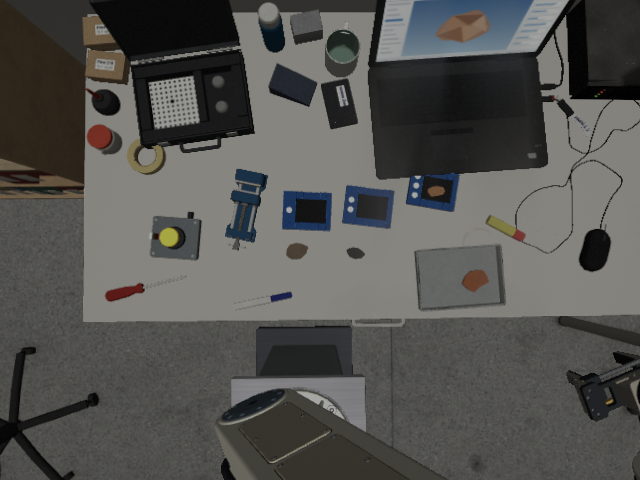

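The top view shows the sherd near (297,251), flint (356,253), cradle 1 (307,211), cradle 2 (368,207) and plunger (169,238). I'll zoom and measure.

```bash
cat > h.py <<'E'
import numpy as np, cv2
from scipy.spatial.transform import Rotation as R
from plant import r, optics
def dist(f): return np.array([f["k1"],0,0,0,0.])
def cam(f, st=None):
    """returns Rcw(world<-cam), C"""
    if "mount" in f:
        M=np.array(f["mount"]); Rt=R.from_quat(st["tool_rot"]).as_matrix()
        return Rt@M[:3,:3], Rt@M[:3,3]+st["ee_pos"]
    Rm=cv2.Rodrigues(np.array(f["rvec"],float))[0]
    return Rm.T, -Rm.T@np.array(f["tvec"]).ravel()
def p2w(f,px,z,st=None):
    px=np.array(px,float).reshape(-1,1,2)
    u=cv2.undistortPoints(px,f["K"],dist(f),criteria=(3,50,1e-10)) if False else cv2.undistortPoints(px,f["K"],dist(f))
    u=u.reshape(-1,2); d=np.c_[u,np.ones(len(u))]
    A,C=cam(f,st); d=d@A.T
    return C+d*((z-C[2])/d[:,2])[:,None]
def w2p(f,P,st=None):
    A,C=cam(f,st); Rm=A.T
    return cv2.projectPoints(np.array(P,float).reshape(-1,1,3),cv2.Rodrigues(Rm)[0],-Rm@C,f["K"],dist(f))[0].reshape(-1,2)
E
python3 - <<'E'
from h import *
f=optics.grab_frame("top"); im=f["img"]
c=im[160:290,140:400]; cv2.imwrite("pics/topz.png",cv2.resize(c,None,fx=3,fy=3,interpolation=cv2.INTER_CUBIC))
hsv=cv2.cvtColor(im,cv2.COLOR_BGR2HSV)
for n,(x0,y0,x1,y1) in dict(brown=(280,238,315,265),flint=(340,243,372,264)).items():
    sub=im[y0:y1,x0:x1].astype(int); bg=np.median(sub.reshape(-1,3),0)
    m=(np.abs(sub-bg).sum(2)>60).astype(np.uint8)
    nn,l,s,ce=cv2.connectedComponentsWithStats(m); k=1+np.argmax(s[1:,4])
    ct=cv2.findContours((l==k).astype(np.uint8),cv2.RETR_EXTERNAL,cv2.CHAIN_APPROX_NONE)[0][0].reshape(-1,2)+[x0,y0]
    W=p2w(f,ct,0.004)[:,:2]*1000
    print(n,ce[k]+[x0,y0],p2w(f,[ce[k]+[x0,y0]],0.006),s[k,4],cv2.minAreaRect(W.astype(np.float32)))
pts=[(169,238),(307,211),(368,207)]
for p,z in zip(pts,[.071,.018,.018]): print(p,p2w(f,[p],z))
E
```

```text
brown [296.08219178 250.80821918] [[4.51521494e-01 3.88342665e-04 6.00000000e-03]] 292 ((451.0902099609375, -0.5267047882080078), (49.86528778076172, 38.00559997558594), 89.45023345947266)
flint [355.02366864 252.92307692] [[ 0.44510498 -0.13953249  0.006     ]] 169 ((445.53509521484375, -139.07098388671875), (38.74641418457031, 30.36509132385254), 44.40177536010742)
(169, 238) [[0.48207747 0.28120654 0.071     ]]
(307, 211) [[ 0.5448332  -0.02650237  0.018     ]]
(368, 207) [[ 0.55311683 -0.17057077  0.018     ]]
```

View pics/topz.png

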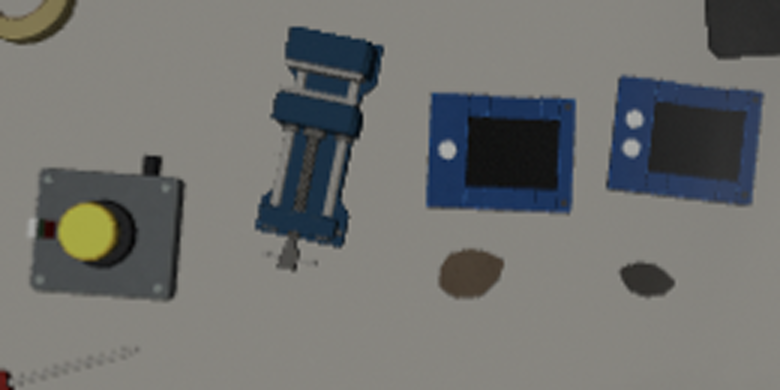

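```bash
cat >> h.py <<'E'
def yaw(st=None):
    st=st or r.state(); x=R.from_quat(st["tool_rot"]).as_matrix()[:,0]; return np.degrees(np.arctan2(x[1],x[0]))
def plan(target,tyaw,n=None,vmax=5.0,wmax=9.0,st=None):
    st=st or r.state(); Rm=R.from_quat(st["tool_rot"]).as_matrix(); p=np.array(st["ee_pos"]); t=np.array(target)
    dy=(tyaw-yaw(st)+180)%360-180
    if n is None: n=int(max(1,np.ceil(np.linalg.norm(t-p)*100/vmax),np.ceil(abs(dy)/wmax)))
    rows=[];step=(t-p)/n
    for i in range(n):
        d=Rm.T@step*100
        rows.append([round(float(v),2) for v in d]+[round(-dy/n,1)])
        Rm=Rm@R.from_rotvec([0,0,-np.radians(dy/n)]).as_matrix()
    print("pos",np.round(p,4),"yaw",round(yaw(st),2),"t",st["time_s"],"n",n); print(rows)
E
python3 - <<'E'
from h import *
print(optics.grab_frame("wrist")["mount"]); plan([.43,-.06,.24],0)
E
```

```text
[[ 9.99999890e-01  3.79784681e-04 -2.74639648e-04 -1.56159878e-03]
 [-2.82895487e-04  9.56306621e-01  2.92365468e-01 -8.45071055e-02]
 [ 3.73675639e-04 -2.92365358e-01  9.56306623e-01 -1.70113079e-01]
 [ 0.00000000e+00  0.00000000e+00  0.00000000e+00  1.00000000e+00]]
pos [ 0.2176 -0.5856  0.2142] yaw -69.61 t 0.2 n 12
[[-3.49, -3.18, -0.21, np.float64(-5.8)], [-3.15, -3.52, -0.21, np.float64(-5.8)], [-2.78, -3.82, -0.21, np.float64(-5.8)], [-2.38, -4.08, -0.21, np.float64(-5.8)], [-1.95, -4.3, -0.21, np.float64(-5.8)], [-1.51, -4.48, -0.21, np.float64(-5.8)], [-1.05, -4.61, -0.21, np.float64(-5.8)], [-0.58, -4.69, -0.21, np.float64(-5.8)], [-0.1, -4.72, -0.21, np.float64(-5.8)], [0.38, -4.71, -0.21, np.float64(-5.8)], [0.85, -4.65, -0.21, np.float64(-5.8)], [1.32, -4.54, -0.21, np.float64(-5.8)]]
```

Emit:
drive_tool:
  series:
    - [-3.5, -3.2, -0.2, -5.8]
    - [-3.1, -3.5, -0.2, -5.8]
    - [-2.8, -3.8, -0.2, -5.8]
    - [-2.4, -4.1, -0.2, -5.8]
    - [-2.0, -4.3, -0.2, -5.8]
    - [-1.5, -4.5, -0.2, -5.8]
    - [-1.0, -4.6, -0.2, -5.8]
    - [-0.6, -4.7, -0.2, -5.8]
    - [-0.1, -4.7, -0.2, -5.8]
    - [0.4, -4.7, -0.2, -5.8]
    - [0.8, -4.6, -0.2, -5.8]
    - [1.3, -4.5, -0.2, -5.8]

```text
time_s: 1.7
ee_pos: [0.425, -0.0435, 0.2387]
tool_rot: [1.0, 0.017, 0.001, -0.0]
wrist_force: [0.1, -1.0, -0.4]
width: 0.0919
```

Run:
```python
from h import *
s=r.state(); f=optics.grab_frame("wrist"); cv2.imwrite("pics/w1.png",f["img"])
plan([.43,-.06,.24],0); print(s["ee_pos"],s["qd"].round(2)); print(R.from_quat(s["tool_rot"]).as_matrix().round(4))
```

```text
pos [ 0.4267 -0.0395  0.2391] yaw 2.23 t 1.75 n 1
[[0.25, 2.06, -0.1, np.float64(2.2)]]
[ 0.42498961 -0.04352218  0.23870828] [ 0.9   0.11 -0.15 -0.    0.03  0.07]
[[ 9.994e-01  3.330e-02  2.600e-03]
 [ 3.330e-02 -9.994e-01  2.000e-04]
 [ 2.600e-03 -1.000e-04 -1.000e+00]]
```

View pics/w1.png

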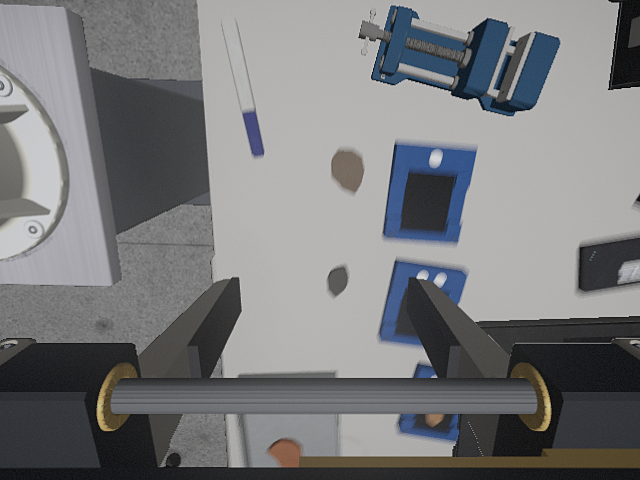

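The view shows the sherd at (348,170), flint at (337,280), cradle 1 at (430,192), cradle 2 at (423,300). The arm was still moving, so I'll settle it and measure again.

Emit:
drive_tool:
  series:
    - [0, 0, 0, 2.2]
    - [0, 0, 0, 0]

```text
time_s: 2.0
ee_pos: [0.427, -0.0376, 0.239]
tool_rot: [1.0, 0.002, 0.002, -0.001]
wrist_force: [-0.1, -0.8, 0.4]
width: 0.0919
```

Run:
```python
from h import *
s=r.state(); f=optics.grab_frame("wrist"); cv2.imwrite("pics/w2.png",f["img"]); im=f["img"]
print(s["ee_pos"],yaw(s),np.abs(s["qd"]).max())
c=im[110:360,300:510]; cv2.imwrite("pics/w2z.png",cv2.resize(c,None,fx=2.4,fy=2.4,interpolation=cv2.INTER_CUBIC))
import pickle; pickle.dump((s,f),open("w2.pkl","wb"))
def comp(mask,z,n,minA=100):
    nn,l,st,ce=cv2.connectedComponentsWithStats(mask.astype(np.uint8))
    for k in range(1,nn):
        if st[k,4]<minA: continue
        ct=cv2.findContours((l==k).astype(np.uint8),cv2.RETR_EXTERNAL,cv2.CHAIN_APPROX_NONE)[0][0].reshape(-1,2)
        W=p2w(f,ct,z,s)[:,:2]*1000
        M=cv2.moments(W.astype(np.float32)); 
        cen=(M["m10"]/M["m00"],M["m01"]/M["m00"]); ang=.5*np.degrees(np.arctan2(2*M["mu11"],M["mu20"]-M["mu02"]))
        print(n,ce[k].round(),st[k,4],"cen",np.round(cen,1),"major",round(ang,1),cv2.minAreaRect(W.astype(np.float32)))
roi=np.zeros(im.shape[:2],bool); roi[110:330,300:370]=1
bg=np.median(im[230:260,300:330].reshape(-1,3),0)
comp((np.abs(im.astype(int)-bg).sum(2)>90)&roi,.005,"obj")
roi2=np.zeros_like(roi); roi2[110:370,365:500]=1
b=im[...,0].astype(int)-im[...,2]
comp((b>50)&roi2,.018,"blue",1000)
comp((im.max(2)<60)&roi2,.015,"pocket",500)
```

```text
[ 0.42699403 -0.03755901  0.23904183] 0.26469931344160935 0.01345037748551517
obj [344. 177.] 1141 cen [452.2   2.1] major -74.5 ((452.1587219238281, -0.27104759216308594), (38.89887619018555, 51.42299270629883), 0.2670879364013672)
obj [336. 286.] 513 cen [ 445.7 -138.2] major 77.8 ((446.135009765625, -139.65805053710938), (27.148962020874023, 43.85708999633789), 0.4041551947593689)
blue [425. 192.] 4347 cen [545.8 -22.5] major 86.5 ((545.8649291992188, -22.620193481445312), (112.55541229248047, 90.48493957519531), 87.07101440429688)
blue [419. 289.] 1657 cen [ 549.2 -136.5] major 22.5 ((556.3922119140625, -151.6011962890625), (86.50675964355469, 90.72540283203125), 83.03730773925781)
pocket [423. 206.] 2673 cen [545.6 -31.2] major 87.0 ((545.4293823242188, -31.253067016601562), (69.47296905517578, 54.65303421020508), 87.11128997802734)
pocket [426. 325.] 2759 cen [ 564.7 -190.3] major -61.3 ((557.6599731445312, -195.80152893066406), (66.08832550048828, 145.99356079101562), 35.090667724609375)
```

View pics/w2z.png

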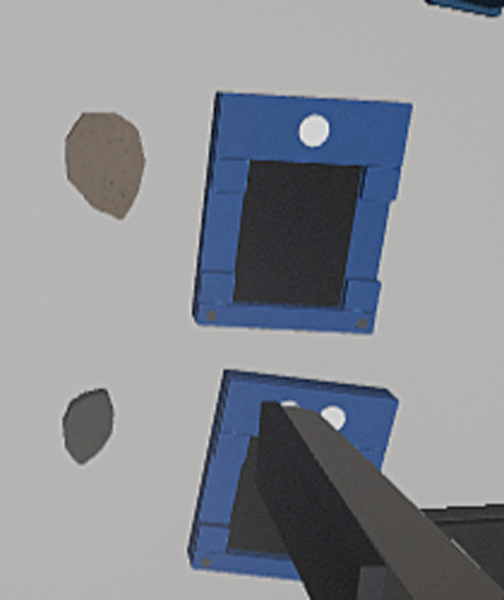

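Run:
```python
from h import *
import pickle; s,f=pickle.load(open("w2.pkl","rb")); im=f["img"]
big=cv2.resize(im,None,fx=4,fy=4,interpolation=cv2.INTER_CUBIC)
bg=np.median(im[230:260,300:330].reshape(-1,3),0)
m=(np.abs(big.astype(int)-bg).sum(2)>150).astype(np.uint8)
for n,(x0,y0,x1,y1) in dict(b=(315,140,370,215),f=(315,255,355,315)).items():
    mm=np.zeros_like(m); mm[y0*4:y1*4,x0*4:x1*4]=m[y0*4:y1*4,x0*4:x1*4]
    ct=max(cv2.findContours(mm,cv2.RETR_EXTERNAL,cv2.CHAIN_APPROX_NONE)[0],key=len).reshape(-1,2)
    W=p2w(f,(ct+.5)/4-.5,.004,s)[:,:2]*1000
    for a in range(-50,60,5):
        u=np.array([np.cos(np.radians(a)),np.sin(np.radians(a))]); v=np.array([-u[1],u[0]])
        pu=W@u; pv=W@v; c=u*(pu.max()+pu.min())/2+v*(pv.max()+pv.min())/2
        print(n,a,np.ptp(pu).round(1),np.ptp(pv).round(1),c.round(1))
```

```text
b -50 52.8 41.0 [453.6   2.3]
b -45 51.1 41.6 [453.4   2.5]
b -40 49.1 42.7 [453.1   2.5]
b -35 46.8 43.6 [452.7   2.4]
b -30 45.1 44.6 [452.1   2.6]
b -25 43.8 45.7 [451.6   2.6]
b -20 42.7 47.2 [451.3   2.2]
b -15 41.6 48.8 [451.    1.7]
b -10 40.3 50.1 [450.8   1.1]
b -5 39.8 51.0 [4.514e+02 4.000e-01]
b 0 39.0 51.8 [ 4.52e+02 -1.00e-01]
b 5 38.9 53.2 [4.523e+02 1.000e-01]
b 10 39.0 54.3 [4.523e+02 3.000e-01]
b 15 39.1 55.0 [4.522e+02 4.000e-01]
b 20 39.9 55.4 [452.6   0.7]
b 25 40.6 55.3 [452.9   1. ]
b 30 41.0 54.9 [453.2   1.4]
b 35 41.1 54.0 [453.4   1.8]
b 40 41.0 52.8 [453.6   2.3]
b 45 41.6 51.1 [453.4   2.5]
b 50 42.7 49.1 [453.1   2.5]
b 55 43.6 46.8 [452.7   2.4]
f -50 33.7 39.3 [ 446.3 -138. ]
f -45 32.3 40.9 [ 446.  -137.8]
f -40 31.0 42.6 [ 445.6 -137.8]
f -35 30.2 44.0 [ 445.4 -137.9]
f -30 29.1 45.1 [ 445.2 -138.1]
f -25 28.3 45.8 [ 445.3 -138.5]
f -20 27.9 46.3 [ 445.4 -138.7]
f -15 28.0 46.4 [ 445.4 -139. ]
f -10 27.8 46.2 [ 445.4 -139.2]
f -5 27.5 45.6 [ 445.4 -139.4]
f 0 27.5 44.7 [ 445.8 -139.6]
f 5 28.1 43.8 [ 446.2 -139.7]
f 10 29.2 42.7 [ 446.3 -139.8]
f 15 30.7 41.3 [ 446.3 -139.8]
f 20 32.2 40.1 [ 446.4 -139.5]
f 25 34.2 38.6 [ 446.6 -139.2]
f 30 35.8 36.9 [ 446.7 -138.7]
f 35 37.5 35.2 [ 446.7 -138.3]
f 40 39.3 33.7 [ 446.3 -138. ]
f 45 40.9 32.3 [ 446.  -137.8]
f 50 42.6 31.0 [ 445.6 -137.8]
f 55 44.0 30.2 [ 445.4 -137.9]
```

Run:
```python
from h import *
import pickle; s,f=pickle.load(open("w2.pkl","rb")); im=f["img"]
a=cv2.resize(im[145:215,310:380],(560,560),interpolation=cv2.INTER_CUBIC)[:, :380];b=cv2.resize(im[250:320,305:375],(560,560),interpolation=cv2.INTER_CUBIC)[:, :400]
cv2.imwrite("pics/objz.png",np.hstack([a,b]))
```

```text
(no output)
```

View pics/objz.png

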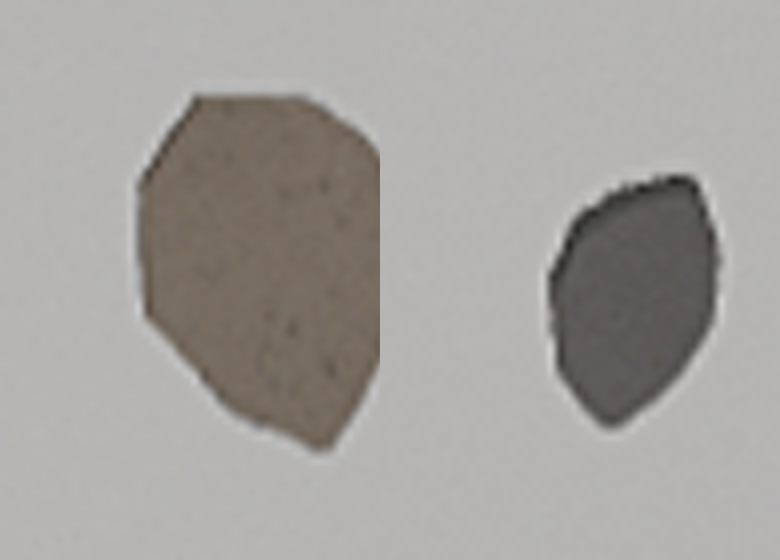

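Both pieces lie roughly aligned: the sherd at yaw ≈8°, (0.452, 0.001), and the flint at yaw ≈0°, (0.446, −0.139). Next I approach above the sherd.

Run:
```python
from h import *
plan([.452,.001,.06],8,n=6)
```

```text
pos [ 0.4269 -0.0378  0.239 ] yaw 0.26 t 2.05 n 6
[[0.41, -0.64, 2.99, np.float64(-1.3)], [0.42, -0.63, 2.99, np.float64(-1.3)], [0.44, -0.62, 2.99, np.float64(-1.3)], [0.45, -0.61, 2.99, np.float64(-1.3)], [0.47, -0.6, 2.99, np.float64(-1.3)], [0.48, -0.59, 2.99, np.float64(-1.3)]]
```

Emit:
drive_tool:
  series:
    - [0.42, -0.63, 3.0, -1.3]
    - [0.43, -0.63, 3.0, -1.3]
    - [0.44, -0.62, 3.0, -1.3]
    - [0.45, -0.61, 3.0, -1.3]
    - [0.46, -0.6, 3.0, -1.3]
    - [0.47, -0.6, 3.0, -1.3]
    - [0, 0, 0, 0]
    - [0, 0, 0, 0]
  claw: 6.2
  squeeze: 20

```text
time_s: 3.05
ee_pos: [0.4538, -0.0027, 0.0559]
tool_rot: [0.997, 0.071, 0.004, -0.001]
wrist_force: [-0.5, 0.5, -0.4]
width: 0.0618
```

Run:
```python
from h import *
s=r.state(); f=optics.grab_frame("wrist"); cv2.imwrite("pics/w3.png",f["img"])
plan([.452,.001,.0035],8,n=4); print(s["width"])
```

```text
pos [ 0.4538 -0.0027  0.0561] yaw 8.11 t 3.1 n 4
[[-0.04, -0.1, 1.31, np.float64(0.0)], [-0.04, -0.1, 1.31, np.float64(0.0)], [-0.04, -0.1, 1.31, np.float64(0.0)], [-0.04, -0.1, 1.31, np.float64(0.0)]]
0.06175719833840958
```

View pics/w3.png

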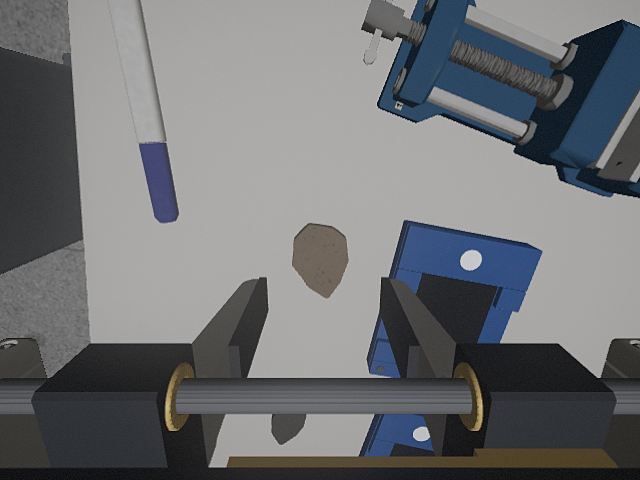

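```bash
cat >> h.py <<'E'
def outline(f,s,box,z,thr=150,a=0.):
    im=f["img"]; x0,y0,x1,y1=box; sub=im[y0:y1,x0:x1]
    big=cv2.resize(sub,None,fx=4,fy=4,interpolation=cv2.INTER_CUBIC).astype(int)
    bg=np.median(big.reshape(-1,3),0); m=(np.abs(big-bg).sum(2)>thr).astype(np.uint8)
    ct=max(cv2.findContours(m,cv2.RETR_EXTERNAL,cv2.CHAIN_APPROX_NONE)[0],key=len).reshape(-1,2)
    W=p2w(f,(ct+.5)/4-.5+[x0,y0],z,s)[:,:2]*1000
    u=np.array([np.cos(np.radians(a)),np.sin(np.radians(a))]); v=np.array([-u[1],u[0]])
    pu=W@u; pv=W@v; c=u*(pu.max()+pu.min())/2+v*(pv.max()+pv.min())/2
    print(a,np.ptp(pu).round(1),np.ptp(pv).round(1),c.round(1)); return W
E
python3 - <<'E'
from h import *
s=r.state(); f=optics.grab_frame("wrist")
for a in(0,5,8,12): outline(f,s,(275,205,368,312),.004,a=a)
E
```

```text
0 39.2 53.6 [452.   -1.3]
5 38.8 54.8 [452.5  -1.3]
8 39.0 55.4 [452.5  -1.3]
12 39.2 56.1 [452.4  -1.2]
```

Emit:
drive_tool:
  series:
    - [-0.08, -0.2, 2.0, 0]
    - [0, -0.05, 1.8, 0]
    - [0, 0, 0.8, 0]
    - [0, 0, 0.4, 0]
    - [0, 0, 0, 0]

```text
time_s: 3.78
ee_pos: [0.4571, -0.0012, 0.0099]
tool_rot: [0.998, 0.07, 0.009, -0.0]
wrist_force: [-0.6, -0.3, 0.5]
width: 0.0622
```

Run:
```python
from h import *
plan([.4525,.000,.0035],8,n=1); print(r.state()["wrist_force"])
```

```text
pos [ 0.4571 -0.0012  0.0099] yaw 8.01 t 3.775 n 1
[[-0.45, -0.18, 0.63, np.float64(0.0)]]
[-0.62070976 -0.26313276  0.53017681]
```

Emit:
drive_tool:
  series:
    - [-0.35, -0.1, 0.4, 0]
    - [-0.1, -0.05, 0.25, 0]
    - [0, 0, 0, 0]

```text
time_s: 4.15
ee_pos: [0.4528, -0.0003, 0.0038]
tool_rot: [0.998, 0.07, 0.009, -0.0]
wrist_force: [0.6, 0.3, 0.3]
width: 0.0621
```

Run:
```python
from h import *
plan([.4525,.000,.0035],8,n=1); print(r.state()["wrist_force"]);print(R.from_quat(r.state()["tool_rot"]).as_matrix()[:,2])
```

```text
pos [ 4.528e-01 -3.000e-04  3.800e-03] yaw 8.01 t 4.15 n 1
[[-0.03, -0.03, 0.03, np.float64(0.0)]]
[0.62526742 0.33819571 0.31432423]
[ 0.01884989  0.00140188 -0.99982134]
```

Emit:
drive_tool:
  series:
    - [0, 0, 0.05, 0]
    - [0, 0, 0, 0]
    - [0, 0, 0, 0]
    - [0, 0, 0, 0]
    - [0, 0, 0, 0]
  claw: 2.5
  squeeze: 20

```text
time_s: 4.78
ee_pos: [0.453, -0.0003, 0.0034]
tool_rot: [0.998, 0.07, 0.009, -0.0]
wrist_force: [0.0, 0.7, -0.7]
width: 0.0367
```

Emit:
drive_tool:
  series:
    - [0, 0, -0.5, 0]
    - [0, 0, -1.5, 0]
    - [0, 0, -2.5, 0]
    - [0, 0, -2, 0]
    - [0, 0, 0, 0]

```text
time_s: 5.4
ee_pos: [0.452, -0.0003, 0.0731]
tool_rot: [0.998, 0.07, 0.01, 0.0]
wrist_force: [0.4, -0.7, 0.8]
width: 0.037
```

Run:
```python
from h import *
s=r.state(); f=optics.grab_frame("wrist"); cv2.imwrite("pics/w4.png",f["img"])
print(s["width"]); plan([.5455,-.0312,.07],-2.9,vmax=2.5,wmax=3)
```

```text
0.036997775955754944
pos [ 4.516e-01 -4.000e-04  7.230e-02] yaw 8.01 t 5.45 n 4
[[2.22, 1.09, 0.1, np.float64(2.7)], [2.27, 0.98, 0.1, np.float64(2.7)], [2.31, 0.88, 0.1, np.float64(2.7)], [2.35, 0.76, 0.1, np.float64(2.7)]]
```

View pics/w4.png

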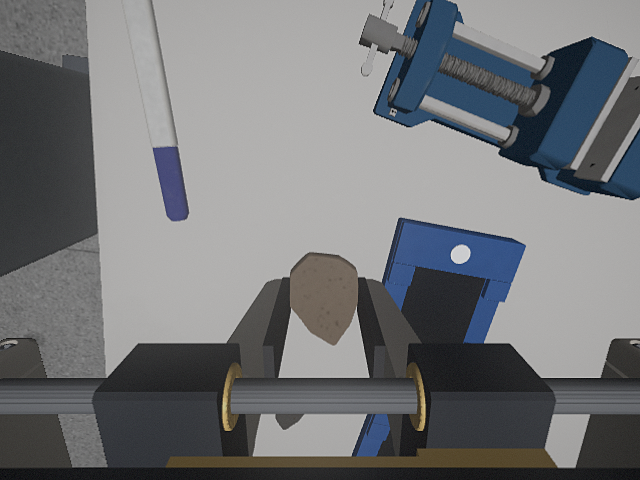

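The sherd is held between the fingers (image (323,297), opening 37 mm). Now to cradle 1.

Emit:
drive_tool:
  series:
    - [2.2, 1.1, 0.1, 2.7]
    - [2.3, 1.0, 0.1, 2.7]
    - [2.3, 0.9, 0.1, 2.7]
    - [2.3, 0.7, 0.1, 2.7]
    - [0, 0, 0, 0]
    - [0, 0, 0, 0]

```text
time_s: 6.2
ee_pos: [0.5432, -0.0316, 0.0657]
tool_rot: [1.0, -0.026, 0.006, -0.001]
wrist_force: [0.6, 0.5, -0.2]
width: 0.037
```

Run:
```python
from h import *
s=r.state(); f=optics.grab_frame("wrist"); cv2.imwrite("pics/w5.png",f["img"])
print(s["width"]); plan([.5455,-.0312,.030],-2.9,n=3)
f=optics.grab_frame("top"); im=f["img"]
roi=np.zeros(im.shape[:2],bool); roi[170:240,270:400]=1
b=((im[...,0].astype(int)-im[...,2]>30)|(im.max(2)<45)|(im.min(2)>180))&roi
nn,l,st,ce=cv2.connectedComponentsWithStats(b.astype(np.uint8))
for k in range(1,nn):
    if st[k,4]>800:
        ct=cv2.findContours((l==k).astype(np.uint8),cv2.RETR_EXTERNAL,cv2.CHAIN_APPROX_NONE)[0][0].reshape(-1,2)
        print(st[k,4],cv2.minAreaRect((p2w(f,ct,.018)[:,:2]*1000).astype(np.float32)))
cv2.imwrite("pics/t5.png",cv2.resize(im[150:280,220:420],None,fx=4,fy=4,interpolation=cv2.INTER_CUBIC))
```

```text
0.03704324703697665
pos [ 0.5433 -0.0316  0.0658] yaw -3.04 t 6.25 n 3
[[0.06, -0.01, 1.19, np.float64(-0.0)], [0.06, -0.01, 1.19, np.float64(-0.0)], [0.06, -0.01, 1.19, np.float64(-0.0)]]
1260 ((553.7412109375, -178.44981384277344), (97.04627990722656, 89.2821044921875), 82.876953125)
```

View pics/w5.png

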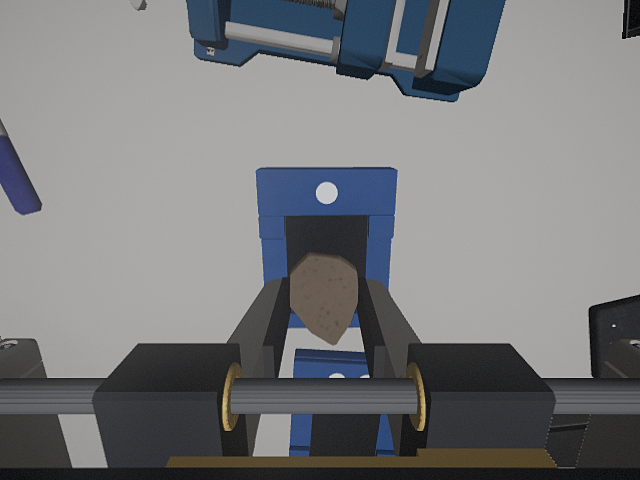

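View pics/t5.png

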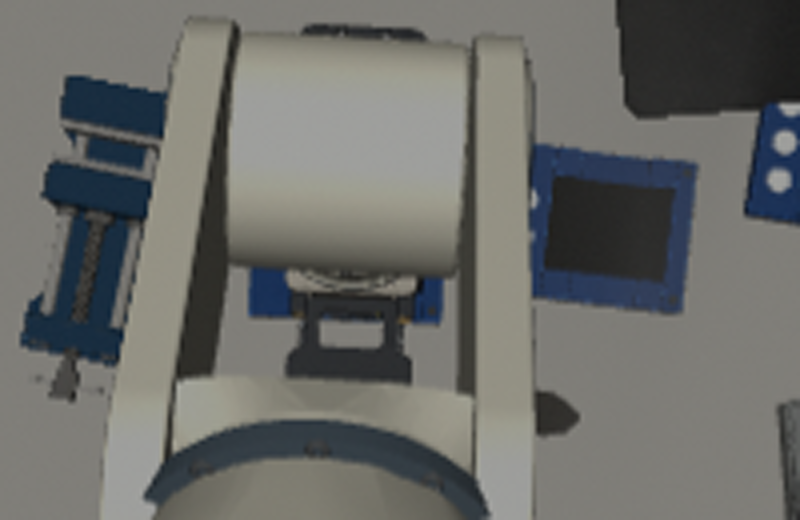

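Run:
```python
from h import *
s=r.state(); f=optics.grab_frame("wrist")
print(p2w(f,[(286,216),(367,216)],.018,s),p2w(f,[(263,237),(390,237),(257,168),(397,168)],.018,s))
c=np.array([.5455,-.0312]);a=np.radians(-2.9);u=np.array([np.cos(a),np.sin(a)]);v=np.array([-u[1],u[0]])
P=[np.r_[c+sx*u*.028+sy*v*.036,.018] for sx in(-1,1) for sy in(1,-1)]
print(w2p(f,P,s))
```

```text
[[0.52211165 0.00473643 0.018     ]
 [0.57529446 0.00178082 0.018     ]] [[ 0.50557308 -0.00871754  0.018     ]
 [ 0.59050533 -0.01350336  0.018     ]
 [ 0.50652759  0.03654839  0.018     ]
 [ 0.59475295  0.03179219  0.018     ]]
[[281.61904559 214.09134283]
 [285.42009292 312.49609228]
 [366.94925555 213.6880795 ]
 [363.4653615  311.88766574]]
```

Emit:
drive_tool:
  series:
    - [0.2, 0, 1.2, 0]
    - [0.15, 0, 1.2, 0]
    - [0.05, 0, 1.1, 0]
    - [0, 0, 0, 0]

```text
time_s: 6.85
ee_pos: [0.5471, -0.0313, 0.0285]
tool_rot: [1.0, -0.026, 0.006, -0.001]
wrist_force: [0.1, 0.1, -0.1]
width: 0.0366
```

Run:
```python
from h import *
plan([.5465,-.0315,.0165],-2.9,n=2); print(r.state()["wrist_force"])
```

```text
pos [ 0.5471 -0.0313  0.0285] yaw -2.99 t 6.85 n 2
[[-0.04, 0.01, 0.6, np.float64(-0.0)], [-0.04, 0.01, 0.6, np.float64(-0.0)]]
[ 0.13624139  0.13984759 -0.12201739]
```

Emit:
drive_tool:
  series:
    - [-0.04, 0, 0.6, 0]
    - [-0.02, 0, 0.5, 0]
    - [0, 0, 0.1, 0]
    - [0, 0, 0, 0]

```text
time_s: 7.35
ee_pos: [0.5468, -0.0313, 0.0158]
tool_rot: [1.0, -0.026, 0.006, -0.001]
wrist_force: [0.1, 0.9, -0.0]
width: 0.0368
```

Run:
```python
from h import *
plan([.5465,-.0315,.0155],-2.9,n=1); print(r.state()["wrist_force"])
```

```text
pos [ 0.5468 -0.0313  0.0158] yaw -2.99 t 7.35 n 1
[[-0.03, 0.03, 0.03, np.float64(-0.1)]]
[ 0.07733982  0.92765785 -0.01183029]
```

Emit:
drive_tool:
  series:
    - [0, 0, 0.03, 0]
    - [0, 0, 0, 0]
    - [0, 0, 0, 0]
    - [0, 0, 0, 0]
  claw: 5.4

```text
time_s: 7.85
ee_pos: [0.5474, -0.0313, 0.0162]
tool_rot: [1.0, -0.026, 0.007, -0.001]
wrist_force: [0.6, 0.2, -0.0]
width: 0.0536
```

Emit:
drive_tool:
  series:
    - [0, 0, -0.5, 0]
    - [0, 0, -1.5, 0]
    - [0, 0, -2.5, 0]
    - [0, 0, -3, 0]
    - [0, 0, -3, 0]
    - [0, 0, -3, 0]
    - [0, 0, 0, 0]

```text
time_s: 8.72
ee_pos: [0.546, -0.0316, 0.1609]
tool_rot: [1.0, -0.026, 0.008, -0.001]
wrist_force: [-0.4, 0.2, -1.6]
width: 0.0543
```

Run:
```python
from h import *
s=r.state(); f=optics.grab_frame("wrist"); cv2.imwrite("pics/w6.png",f["img"])
print(R.from_quat(s["tool_rot"]).as_matrix()[:,2]); plan([.4458,-.1393,.06],0)
```

```text
[ 0.01689701  0.00153547 -0.99985606]
pos [ 0.5452 -0.0315  0.1595] yaw -2.99 t 8.775 n 4
[[-2.38, 2.83, 2.45, np.float64(-0.7)], [-2.41, 2.8, 2.45, np.float64(-0.7)], [-2.45, 2.76, 2.45, np.float64(-0.7)], [-2.49, 2.73, 2.45, np.float64(-0.7)]]
```

View pics/w6.png

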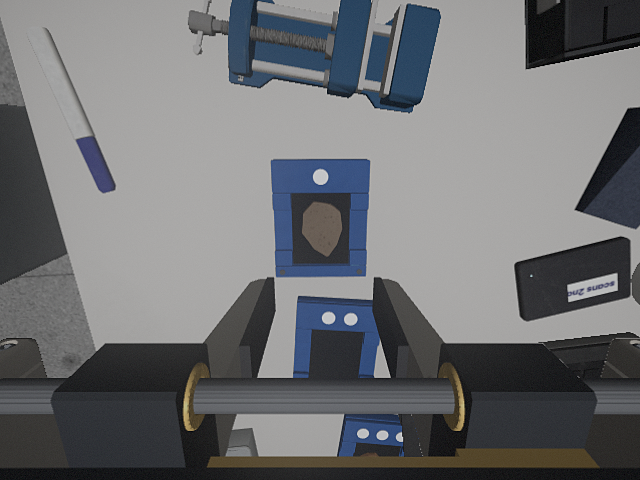

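The sherd lies inside cradle 1's pocket (322,229). Next, above the flint.

Emit:
drive_tool:
  series:
    - [-2.4, 2.8, 2.4, -0.7]
    - [-2.4, 2.8, 2.4, -0.7]
    - [-2.5, 2.8, 2.4, -0.7]
    - [-2.5, 2.7, 2.4, -0.7]
    - [0, 0, 0, 0]
    - [0, 0, 0, 0]
  claw: 5.0

```text
time_s: 9.52
ee_pos: [0.4396, -0.1401, 0.0562]
tool_rot: [1.0, -0.001, 0.005, -0.002]
wrist_force: [0.2, 0.2, 0.6]
width: 0.0501
```

Run:
```python
from h import *
s=r.state(); f=optics.grab_frame("wrist"); cv2.imwrite("pics/w7.png",f["img"])
plan([.4458,-.1393,.0035],0,n=1)
for a in(-10,-5,0,5): outline(f,s,(285,205,358,305),.004,a=a)
```

```text
pos [ 0.4395 -0.1398  0.0562] yaw -0.03 t 9.575 n 1
[[0.57, -0.03, 5.27, np.float64(-0.0)]]
-10 27.4 46.7 [ 445.7 -139.1]
-5 27.3 46.2 [ 445.7 -139.3]
0 27.6 45.3 [ 446.  -139.5]
5 28.2 44.4 [ 446.3 -139.6]
```

View pics/w7.png

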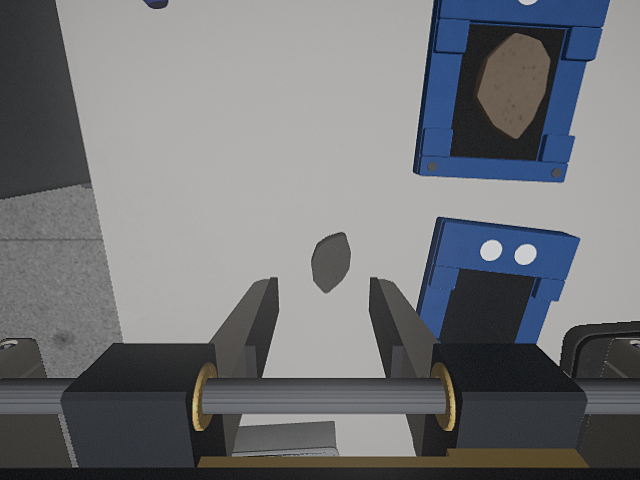

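The flint is at (331,262), slightly right of jaw centre, and the sherd sits in cradle 1's pocket (515,85). Descending with the correction.

Emit:
drive_tool:
  series:
    - [0.4, -0.0, 1.8, 1]
    - [0.15, 0, 1.8, 1]
    - [0, 0, 0.8, 1]
    - [0, 0, 0, 0]

```text
time_s: 10.07
ee_pos: [0.4506, -0.1381, 0.0136]
tool_rot: [1.0, -0.026, 0.008, -0.001]
wrist_force: [-0.4, 0.1, 1.1]
width: 0.0502
```

Run:
```python
from h import *
plan([.4458,-.1393,.0035],-3,n=2)
```

```text
pos [ 0.4506 -0.1381  0.0136] yaw -2.94 t 10.075 n 2
[[-0.25, 0.08, 0.5, np.float64(0.0)], [-0.25, 0.08, 0.5, np.float64(0.0)]]
```

Emit:
drive_tool:
  series:
    - [-0.4, 0.1, 0.2, 0]
    - [-0.12, 0, 0.5, 0]
    - [0, 0, 0.25, 0]
    - [0, 0, 0, 0]

```text
time_s: 10.58
ee_pos: [0.4462, -0.1389, 0.0048]
tool_rot: [1.0, -0.025, 0.009, -0.001]
wrist_force: [1.2, 0.1, 0.3]
width: 0.0502
```

Run:
```python
from h import *
plan([.4458,-.1393,.0035],-3,n=1); print(r.state()["wrist_force"])
```

```text
pos [ 0.4462 -0.1389  0.0048] yaw -2.89 t 10.575 n 1
[[-0.04, 0.04, 0.13, np.float64(0.1)]]
[1.17450117 0.14044585 0.31868865]
```

Emit:
drive_tool:
  series:
    - [-0.04, 0.03, 0.15, 0]
    - [0, 0, 0, 0]

```text
time_s: 10.82
ee_pos: [0.4459, -0.1393, 0.0033]
tool_rot: [1.0, -0.025, 0.009, -0.001]
wrist_force: [0.4, -1.5, 0.1]
width: 0.05
```

Emit:
drive_tool:
  series:
    - [0, 0, 0, 0]
    - [0, 0, 0, 0]
    - [0, 0, 0, 0]
    - [0, 0, 0, 0]
    - [0, 0, 0, 0]
  claw: 1.4
  squeeze: 20

```text
time_s: 11.45
ee_pos: [0.446, -0.1394, 0.0034]
tool_rot: [1.0, -0.025, 0.009, -0.001]
wrist_force: [0.1, -1.0, -0.8]
width: 0.0257
```

Emit:
drive_tool:
  series:
    - [0, 0, -0.5, 0]
    - [0, 0, -1.5, 0]
    - [0, 0, -2.5, 0]
    - [0, 0, -2, 0]
    - [0, 0, 0, 0]

```text
time_s: 12.08
ee_pos: [0.445, -0.1396, 0.0731]
tool_rot: [1.0, -0.025, 0.01, -0.001]
wrist_force: [-0.0, -0.9, -1.0]
width: 0.0256
```

Run:
```python
from h import *
s=r.state(); f=optics.grab_frame("wrist"); cv2.imwrite("pics/w8.png",f["img"])
print(s["width"]); plan([.5545,-.170,.07],-7,vmax=2.5,wmax=3)
```

```text
0.025589369085431326
pos [ 0.4446 -0.1394  0.0724] yaw -2.9 t 12.125 n 5
[[2.22, 0.5, 0.09, np.float64(0.8)], [2.23, 0.47, 0.09, np.float64(0.8)], [2.24, 0.44, 0.09, np.float64(0.8)], [2.24, 0.4, 0.09, np.float64(0.8)], [2.25, 0.37, 0.09, np.float64(0.8)]]
```

View pics/w8.png

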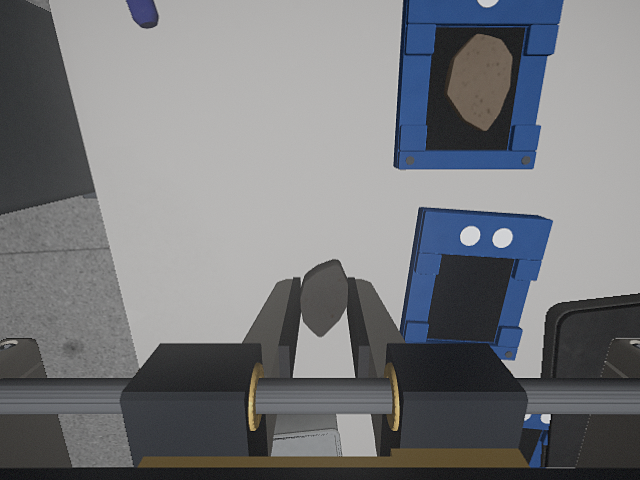

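Flint held (325,298). Measuring cradle 2 from this picture.

Run:
```python
from h import *
import pickle
s=r.state(); f=optics.grab_frame("wrist"); pickle.dump((s,f),open("w8.pkl","wb"))
im=f["img"][195:375,390:565].copy()
big=cv2.resize(im,None,fx=4,fy=4,interpolation=cv2.INTER_CUBIC)[:600]
cv2.imwrite("pics/w8z.png",big[:, :700])
# white dots
x0,y0=455,220; sub=f["img"][220:255,455:520]; m=(sub.min(2)>170).astype(np.uint8)
nn,l,st,ce=cv2.connectedComponentsWithStats(m); 
for k in range(1,nn): print(st[k,4],p2w(f,[ce[k]+[x0,y0]],.018,s))
```

```text
304 [[ 0.54940822 -0.1255543   0.018     ]]
300 [[ 0.57232584 -0.12835912  0.018     ]]
```

View pics/w8z.png

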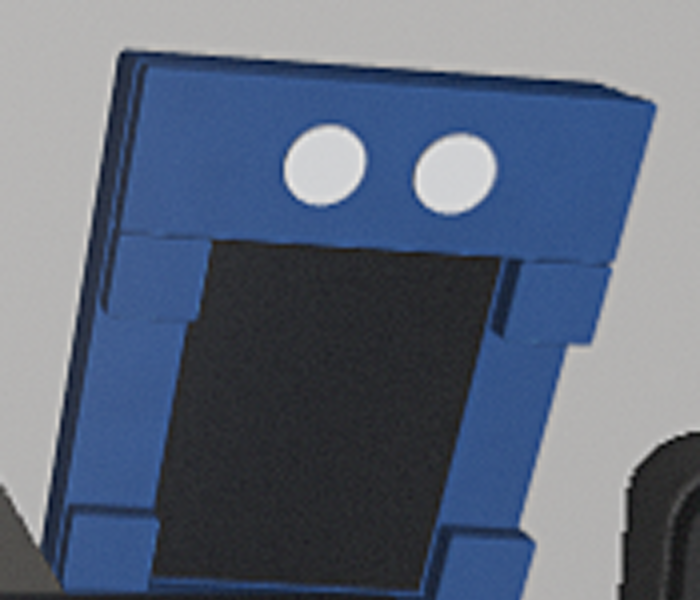

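Run:
```python
from h import *
import pickle
s,f=pickle.load(open("w8.pkl","rb"))
q=lambda pts:np.array(pts)/4.+[390,195]
A=p2w(f,q([(145,63),(655,103)]),.018,s); print(A.round(4))
B=p2w(f,q([(212,240),(520,260),(200,320),(495,335),(158,520),(445,530)]),.018,s);print(B.round(4))
d=A[1]-A[0]; a=np.arctan2(d[1],d[0]); v=np.array([-np.sin(a),np.cos(a)]); print(np.degrees(a),A.mean(0)[:2]-v*.066)
```

```text
[[ 0.5178 -0.1061  0.018 ]
 [ 0.606  -0.1179  0.018 ]]
[[ 0.5308 -0.1386  0.018 ]
 [ 0.586  -0.1455  0.018 ]
 [ 0.5295 -0.1537  0.018 ]
 [ 0.5831 -0.1597  0.018 ]
 [ 0.5235 -0.194   0.018 ]
 [ 0.5781 -0.1994  0.018 ]]
-7.625304862250674 [ 0.55311712 -0.1773837 ]
```

Run:
```python
from h import *
plan([.554,-.1775,.07],-7.2,vmax=2.5,wmax=3)
```

```text
pos [ 0.444  -0.1392  0.0716] yaw -2.9 t 12.175 n 5
[[2.23, 0.65, 0.07, np.float64(0.9)], [2.24, 0.62, 0.07, np.float64(0.9)], [2.25, 0.59, 0.07, np.float64(0.9)], [2.26, 0.55, 0.07, np.float64(0.9)], [2.27, 0.52, 0.07, np.float64(0.9)]]
```

Emit:
drive_tool:
  series:
    - [2.2, 0.65, 0.05, 0.9]
    - [2.2, 0.6, 0.05, 0.9]
    - [2.3, 0.6, 0.05, 0.9]
    - [2.3, 0.55, 0.05, 0.9]
    - [2.3, 0.5, 0.05, 0.9]
    - [0, 0, 0, 0]
    - [0, 0, 0, 0]

```text
time_s: 13.05
ee_pos: [0.5516, -0.1767, 0.0635]
tool_rot: [0.998, -0.066, 0.003, -0.003]
wrist_force: [1.2, 0.2, -1.4]
width: 0.0256
```

Run:
```python
from h import *
s=r.state(); f=optics.grab_frame("wrist"); cv2.imwrite("pics/w9.png",f["img"])
print(s["width"]); plan([.554,-.1775,.028],-7.2,n=3)
```

```text
0.02556231422084578
pos [ 0.5517 -0.1767  0.0637] yaw -7.51 t 13.1 n 3
[[0.07, 0.02, 1.19, np.float64(-0.1)], [0.07, 0.02, 1.19, np.float64(-0.1)], [0.07, 0.02, 1.19, np.float64(-0.1)]]
```

View pics/w9.png

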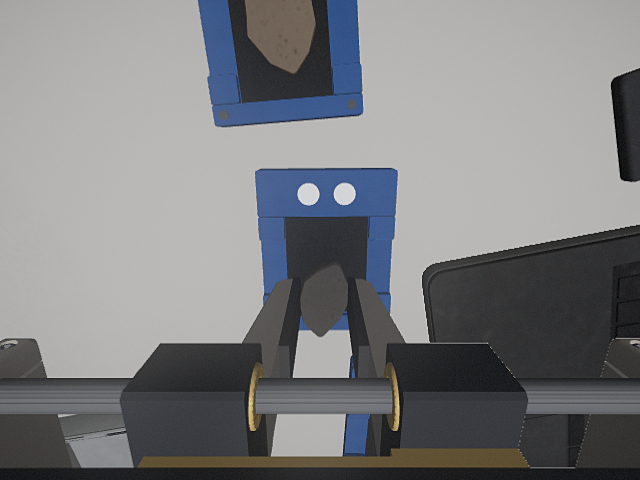

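Emit:
drive_tool:
  series:
    - [0.2, 0.05, 1.2, 0]
    - [0.1, 0.03, 1.2, 0]
    - [0.0, 0, 1.0, 0]
    - [0, 0, 0, 0]

```text
time_s: 13.6
ee_pos: [0.5528, -0.177, 0.0266]
tool_rot: [0.998, -0.065, 0.002, -0.003]
wrist_force: [-0.6, 0.6, -0.6]
width: 0.0257
```

Run:
```python
from h import *
plan([.554,-.1775,.0155],-7.2,n=2); print(r.state()["wrist_force"])
```

```text
pos [ 0.5528 -0.177   0.0266] yaw -7.5 t 13.6 n 2
[[0.06, 0.02, 0.55, np.float64(-0.1)], [0.06, 0.02, 0.55, np.float64(-0.1)]]
[-0.56829321  0.60534206 -0.58302799]
```

Emit:
drive_tool:
  series:
    - [0.08, 0, 0.6, 0]
    - [0.03, 0, 0.35, 0]
    - [0, 0, 0.1, 0]
    - [0, 0, 0, 0]

```text
time_s: 14.1
ee_pos: [0.5544, -0.1772, 0.0157]
tool_rot: [0.998, -0.065, 0.002, -0.003]
wrist_force: [0.2, -0.5, -0.0]
width: 0.025
```

Run:
```python
from h import *
plan([.554,-.1775,.0155],-7.2,n=1); print(r.state()["wrist_force"])
```

```text
pos [ 0.5544 -0.1772  0.0157] yaw -7.49 t 14.1 n 1
[[-0.04, 0.03, 0.02, np.float64(-0.3)]]
[ 0.17344492 -0.54521594 -0.04168221]
```

Emit:
drive_tool:
  series:
    - [0, 0, 0.02, 0]
    - [0, 0, 0, 0]
    - [0, 0, 0, 0]
    - [0, 0, 0, 0]
  claw: 4.4

```text
time_s: 14.6
ee_pos: [0.5548, -0.1773, 0.0161]
tool_rot: [0.998, -0.065, 0.003, -0.003]
wrist_force: [0.6, 0.5, -0.0]
width: 0.0439
```

Emit:
drive_tool:
  series:
    - [0, 0, -0.5, 0]
    - [0, 0, -1.5, 0]
    - [0, 0, -2.5, 0]
    - [0, 0, -3, 0]
    - [0, 0, -3, 0]
    - [0, 0, -3, 0]
    - [0, 0, -2, 0]
    - [0, 0, 0, 0]

```text
time_s: 15.6
ee_pos: [0.5545, -0.1786, 0.183]
tool_rot: [0.998, -0.065, 0.005, -0.002]
wrist_force: [0.6, -0.1, 0.1]
width: 0.0442
```

Run:
```python
from h import *
s=r.state(); f=optics.grab_frame("wrist"); cv2.imwrite("pics/w10.png",f["img"])
print(R.from_quat(s["tool_rot"]).as_matrix()[:,2]); plan([.482,.20,.21],0)
```

```text
[ 0.01040769  0.00420782 -0.99993699]
pos [ 0.554  -0.1784  0.1819] yaw -7.5 t 15.65 n 8
[[-1.51, -4.57, -0.34, np.float64(-0.9)], [-1.43, -4.6, -0.34, np.float64(-0.9)], [-1.36, -4.62, -0.34, np.float64(-0.9)], [-1.28, -4.64, -0.34, np.float64(-0.9)], [-1.2, -4.66, -0.34, np.float64(-0.9)], [-1.13, -4.68, -0.34, np.float64(-0.9)], [-1.05, -4.7, -0.34, np.float64(-0.9)], [-0.97, -4.72, -0.34, np.float64(-0.9)]]
```

View pics/w10.png

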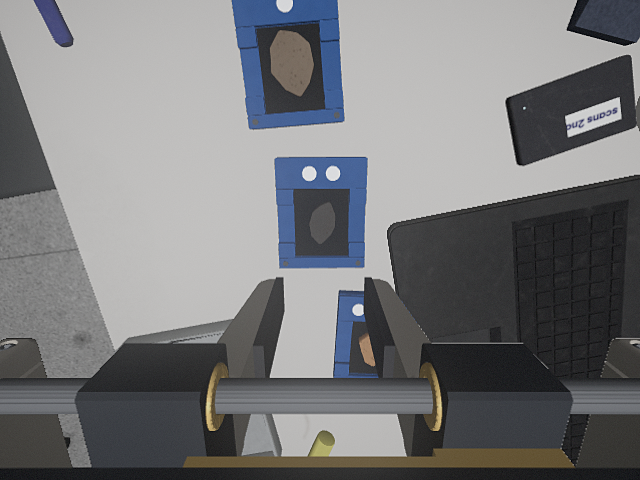

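Both pieces lie flat inside their pockets (sherd (293,63), flint (322,222)), and the small sherd is undisturbed. Closing the gripper and moving toward the switch box.

Emit:
drive_tool:
  series:
    - [-1.5, -4.6, -0.3, -0.9]
    - [-1.4, -4.6, -0.3, -0.9]
    - [-1.4, -4.6, -0.3, -0.9]
    - [-1.3, -4.6, -0.3, -0.9]
    - [-1.2, -4.7, -0.3, -0.9]
    - [-1.1, -4.7, -0.3, -0.9]
    - [-1.0, -4.7, -0.3, -0.9]
    - [-1.0, -4.7, -0.3, -0.9]
    - [0, 0, 0, 0]
    - [0, 0, 0, 0]
  claw: 0

```text
time_s: 16.9
ee_pos: [0.4749, 0.2099, 0.1988]
tool_rot: [1.0, -0.001, -0.002, -0.001]
wrist_force: [-0.3, 0.2, 0.8]
width: 0.0004
```

Run:
```python
from h import *
import pickle
s=r.state(); f=optics.grab_frame("wrist"); cv2.imwrite("pics/w11.png",f["img"]); pickle.dump((s,f),open("w11.pkl","wb"))
im=f["img"]; hsv=cv2.cvtColor(im,cv2.COLOR_BGR2HSV)
m=cv2.inRange(hsv,(22,150,120),(35,255,255)); nn,l,st,ce=cv2.connectedComponentsWithStats(m)
for k in range(1,nn):
    if st[k,4]>200: print(st[k],ce[k],p2w(f,[ce[k]],.071,s))
print(s["width"],R.from_quat(s["tool_rot"]).as_matrix()[:,2]); plan([.482,.281,.10],0)
```

```text
0.0004438549153571954 [-0.00363505  0.00227217 -0.99999081]
pos [0.475  0.2097 0.1988] yaw -0.19 t 16.95 n 3
[[0.24, -2.37, 3.3, np.float64(-0.1)], [0.24, -2.37, 3.3, np.float64(-0.1)], [0.24, -2.37, 3.3, np.float64(-0.1)]]
```

View pics/w11.png

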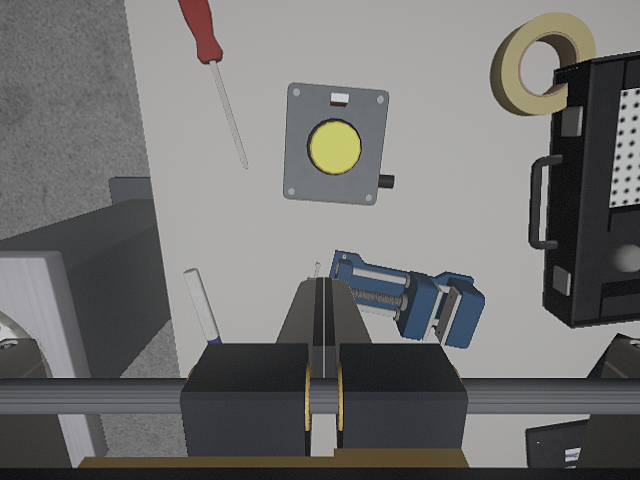

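Run:
```python
from h import *
import pickle
s,f=pickle.load(open("w11.pkl","rb")); im=f["img"].astype(int)
m=((im[...,2]-im[...,0]>60)&(im[...,1]>150)).astype(np.uint8); m[:,400:]=0
nn,l,st,ce=cv2.connectedComponentsWithStats(m)
for k in range(1,nn):
    if st[k,4]>200:
        c=p2w(f,[ce[k]],.071,s); print(st[k],ce[k],c)
print(p2w(f,[(340,97)],.072,s))
plan([c[0][0],c[0][1],.12],0,n=4)
f=optics.grab_frame("top"); im=f["img"].astype(int); print(p2w(f,[(169,238)],.071))
f=optics.grab_frame("scene"); cv2.imwrite("pics/s11.png",cv2.resize(f["img"][250:350,150:280],None,fx=5,fy=5,interpolation=cv2.INTER_CUBIC))
```

```text
[ 310  122   50   51 1968] [335.07926829 147.05487805] [[0.48530886 0.28651925 0.071     ]]
[[0.48896727 0.32561663 0.072     ]]
pos [0.475  0.2097 0.1988] yaw -0.19 t 16.95 n 4
[[0.26, -1.92, 1.97, np.float64(-0.0)], [0.26, -1.92, 1.97, np.float64(-0.0)], [0.26, -1.92, 1.97, np.float64(-0.0)], [0.26, -1.92, 1.97, np.float64(-0.0)]]
[[0.48207747 0.28120654 0.071     ]]
```

View pics/s11.png

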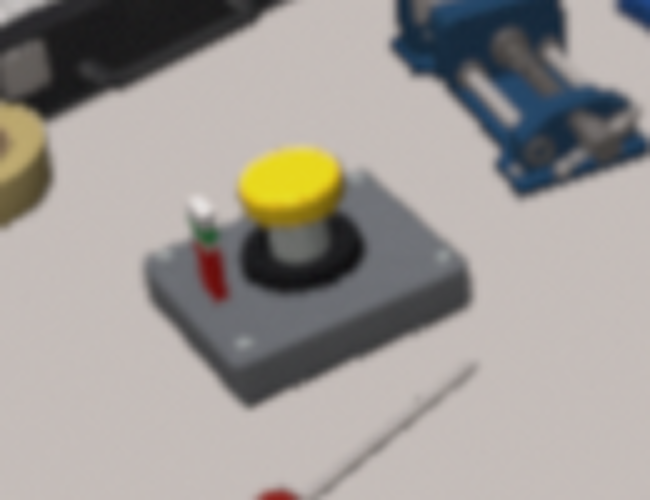

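Emit:
drive_tool:
  series:
    - [0.3, -1.9, 2.0, 0]
    - [0.3, -1.9, 2.0, 0]
    - [0.3, -1.9, 2.0, 0]
    - [0.2, -1.8, 2.0, 0]
    - [0, 0, 1, 0]
    - [0, 0, 0, 0]

```text
time_s: 17.8
ee_pos: [0.49, 0.2795, 0.1071]
tool_rot: [1.0, -0.007, -0.001, -0.001]
wrist_force: [-0.7, 0.0, 0.2]
width: 0.0008
```

Run:
```python
from h import *
s=r.state();print(s["wrist_force"]); plan([.485,.2855,.075],0,n=2)
```

```text
[-0.65823493  0.02309342  0.17269391]
pos [0.49   0.2795 0.1071] yaw -0.83 t 17.8 n 2
[[-0.25, -0.29, 1.6, np.float64(-0.4)], [-0.25, -0.29, 1.6, np.float64(-0.4)]]
```

Emit:
drive_tool:
  series:
    - [-0.3, -0.4, 1.4, 0]
    - [-0.2, -0.2, 1.2, 0]
    - [0, 0, 0.3, 0]
    - [0, 0, 0, 0]

```text
time_s: 18.3
ee_pos: [0.4853, 0.2847, 0.0775]
tool_rot: [1.0, -0.008, -0.0, -0.001]
wrist_force: [-0.2, 0.4, -1.3]
width: 0.0004
```

Run:
```python
from h import *
s=r.state();print(s["wrist_force"]); plan([.485,.2855,.071],0,n=1)
f=optics.grab_frame("wrist"); cv2.imwrite("pics/w12.png",f["img"])
f=optics.grab_frame("scene"); cv2.imwrite("pics/s12.png",cv2.resize(f["img"][250:350,150:280],None,fx=5,fy=5,interpolation=cv2.INTER_CUBIC))
```

```text
[-0.15417172  0.39953485 -1.26192276]
pos [0.4853 0.2847 0.0775] yaw -0.93 t 18.3 n 1
[[-0.04, -0.08, 0.65, np.float64(-0.9)]]
```

View pics/w12.png

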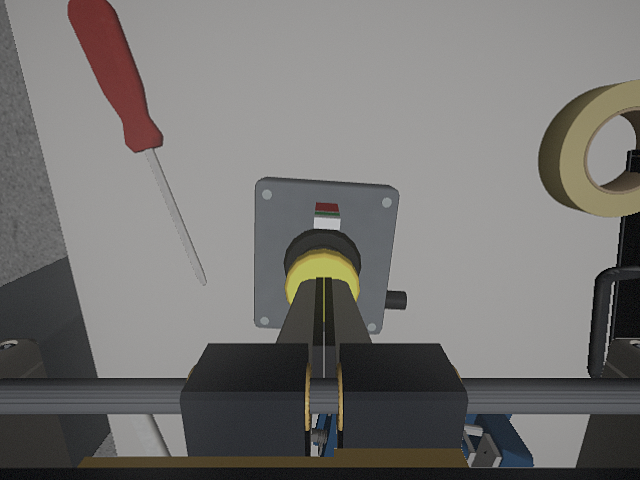

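View pics/s12.png

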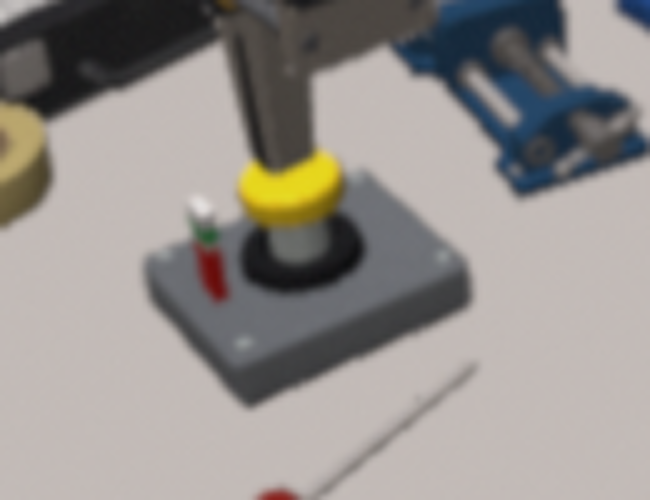

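The fingers are over the head, just above it. Pressing in small steps.

Emit:
drive_tool:
  series:
    - [0, -0.05, 0.4, 0]
    - [0, 0, 0.25, 0]
    - [0, 0, 0.2, 0]
    - [0, 0, 0.2, 0]
    - [0, 0, 0, 0]

```text
time_s: 19.02
ee_pos: [0.4861, 0.2857, 0.0679]
tool_rot: [1.0, -0.008, 0.001, -0.002]
wrist_force: [-1.7, -0.5, 4.5]
width: 0.0004
```

Run:
```python
from h import *
for i in range(3):
    s=r.state();print(s["time_s"],s["ee_pos"],s["wrist_force"]); optics.grab_frame("scene")
```

```text
19.025 [0.48614712 0.28566906 0.0679025 ] [-1.66937852 -0.49197679  4.53184693]
19.075 [0.48615942 0.28568037 0.06799137] [-1.27548725 -0.50800624  4.08364445]
19.125 [0.48616089 0.28568361 0.0679969 ] [-1.15692759 -0.64759726  4.12423926]
```

Emit:
drive_tool:
  series:
    - [0, 0, 0.25, 0]
    - [0, 0, 0.25, 0]
    - [0, 0, 0.2, 0]
    - [0, 0, 0.1, 0]

```text
time_s: 19.68
ee_pos: [0.4862, 0.2857, 0.0609]
tool_rot: [1.0, -0.008, 0.001, -0.002]
wrist_force: [-2.7, -1.3, 8.3]
width: 0.0
```

Run:
```python
from h import *
for i in range(4):
    s=r.state();print(s["time_s"],s["ee_pos"],s["wrist_force"]); f=optics.grab_frame("scene")
```

```text
19.675 [0.48620136 0.28569947 0.06087934] [-2.71985774 -1.33952963  8.27650188]
19.725 [0.48617884 0.28572317 0.06084027] [-2.07790012 -0.9647639   7.78995219]
19.775 [0.48618076 0.28567496 0.0608516 ] [-1.93200306 -1.4055649   8.15212965]
19.825 [0.48617455 0.28569391 0.0609028 ] [-1.03801057 -1.12868364  7.62049545]
```

Run:
```python
from h import *
f=optics.grab_frame("scene"); a=cv2.resize(f["img"][250:350,150:280],None,fx=4,fy=4,interpolation=cv2.INTER_CUBIC)
f=optics.grab_frame("top"); b=cv2.resize(f["img"][160:290,270:500],None,fx=3,fy=3,interpolation=cv2.INTER_CUBIC)
cv2.imwrite("pics/s13.png",a);cv2.imwrite("pics/t13.png",b); s=r.state(); print(s["time_s"],s["ee_pos"],s["wrist_force"])
```

```text
19.975 [0.48617411 0.28572056 0.06092889] [-1.94347843 -0.99869701  7.27619275]
```

View pics/s13.png

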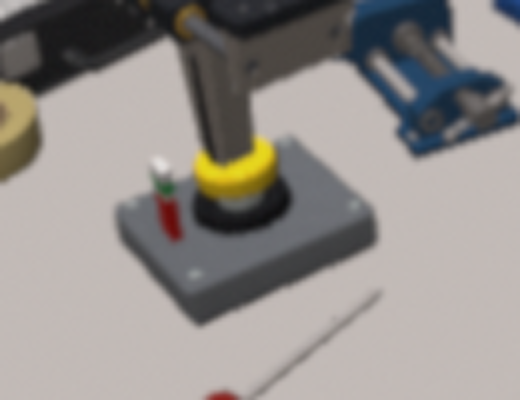

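View pics/t13.png

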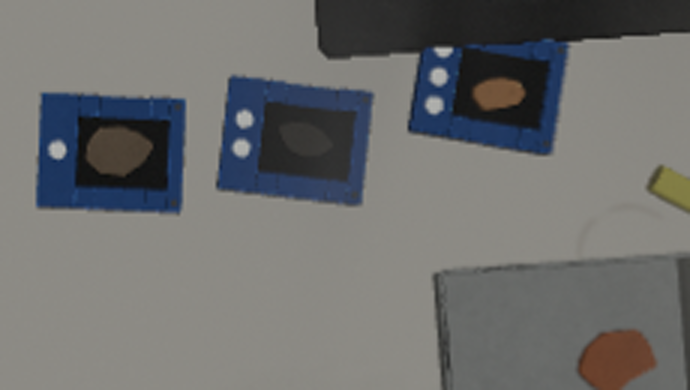

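The plunger is pressed about half-way, and all the pieces lie in their places. Handing in.

```bash
python3 -c "
from plant import sign_off; print(sign_off())"
```

```text
the job is handed in; nothing more can be done
None
```

The job is handed in at about 20 s, with the empty, closed gripper still holding the plunger half-way down.

- **Pieces:** I laid the grey-brown sherd in the one-dot cradle, then the flint flake in the two-dot cradle. The last top picture shows both inside their pockets. The small sherd in the three-dot cradle and the red-brown sherd in the tray were never touched.
- **Plunger:** The fingertips last read 60.9 mm above the desk with about 7.3–8.2 N upward, which is roughly 10 mm of travel. That is inside the 57–65 mm green band, and the plunger never went lower. The hold was steady over 0.3 s.
- **Limits of the checks:** The scene picture is too coarse to confirm the green-band level to the millimetre, so that rests on the arm's height and force readings. No check failed. My plunger position from the top picture, picked by eye, was about 6 mm off the wrist camera's, and I used the wrist one.

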